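Slide a vial rack under the dock's gravity catch until it latches

ROBOT

A 6-joint arm with a two-finger parallel gripper is mounted at the origin on the work surface. World frame = base frame: x ahead of the robot, y to its left, z up, the work surface at z = 0. Lengths are in m, angles in rad, forces in N, time in s.
With the tool pointing down it reaches from about 0.325 to 0.775 m from the base axis. Payload 5.5 kg.
Tool frame: the origin (TCP) lies between the finger pads; the fingertips stand 8 mm ahead of it and the grasp point (between the pads) lies 11 mm behind it (tcp_to_tips is the distance from the TCP to the fingertips, in m); z points along the fingers, y is the direction in which the jaws open and shut (so a half turn about z gives the same grasp; the last joint's range is limited). The gripper opens to 88 mm and grips with 3 to 60 N. Pads are 20 mm wide; open, the fingers measure 115 mm over their backs; the gripper's body (75 mm by 178 mm) begins 61 mm behind the grasp point.
Start: joints at [-1.297, 0.091, 1.231, -0, 1.82, -0.057], TCP at [0.195, -0.567, 0.231] pointing down, gripper open.
Joint ranges: [-2.87, 2.87], [-0.86, 2.18], [0.17, 2.46], [-1.51, 4.65], [0.06, 2.69], [-2.65, 2.65]. Speed limits (rad/s): [2.57, 2.57, 3.01, 3.14, 3.14, 3.14].

INTERFACE

Orientations are given as a unit quaternion [w, x, y, z].
In Python, from bench import * gives the robot as it stands. Calls block until the motion is done:
- move_to(position, orientation): joint-space move of the TCP to a pose.
- move_l(position, speed=0.15, orientation=None): straight line of the TCP; orientation=None keeps the orientation; speed is the mean speed in m/s.
- movej(angles): joint-space move.
- gripper_open() and close(): open the fingers fully, or close them until they stop; the grip force is fixed at half the most.
- hold(seconds).
- inverse_kinematics(position, orientation): joint angles nearest the present ones, or None.
- state(): the state.
- get_image(name): name is "side" or "top" or "wrist"; returns a dict with "frame" (480x640x3 uint8, blue, green, red), "depth" (480x640 float32, m along the optical axis (not along the pixel's ray), 0 where there is no reading), "camera_matrix" (3x3 intrinsics, pixels), "k1" (the pictures are not rectified: a ray, as slopes to the right and down, at radius r is drawn at 1 + k1 r^2 times it, then the intrinsics apply), "view" (4x4, takes a point from world to camera coordinates). Camera axes: x right, y up, looking along -z (the intrinsics and any distortion apply to the point x, -y, -z); pixel columns grow to the right and rows downward; lengths in m; the calibration is good to about 2 mm. A picture is of the moment at which its call begins.
A pose or a line that the arm cannot do raises IKError and nothing moves.
- job_done(): hands the job in, once; it reports no verdict.
The state is a dict: "time": time; "joint_pos": joint angles; "dq": joint speeds; "joint_torque": joint torques, N m; "ee_pos": TCP position; "ee_rot": TCP orientation; "ft_force": force on the tool from outside, world axes, zero at the start; "moment": the same for the moment, N m; "finger_gap": finger opening in m.
Only numpy, scipy, OpenCV 4.12 (cv2) and the standard library are available. Lean on these libraries where they do the work, as an engineer would, in place of code of your own. Each camera call takes 0.05 s, during which the arm holds its last target.

TASK

Put the blue vial rack on the loading dock's slideway and slide it in, front end first, so that its own front edge lifts the red catch; push it gently against the spring buffer until the catch drops fully down behind it, then let go and leave it latched. Do not touch the dock or the catch with the gripper, do not force the rack against the end of its travel, keep the rack upright, and leave everything else where it stands.

Things in the scene. Friction and masses are not known exactly. Their poses are not given: they have to be found in the camera images.
- dock: fixed rack dock: aluminium slideway with grey guides running into a white hood. Origin on the bench under the centre line; x = the way a rack is slid in, z up. Flat slide floor 10 mm above the bench, x -160 to +240 mm, 130 mm wide. Guides rise 16 mm above it, 93 mm apart from x = -100 on, flaring to 104 mm at -148. A carriage with catch and buffer is clamped at an unreported s, 0 to 28 mm.
- dock_lip (a point): middle of the slide floor's open end (dock x = -160 mm, on the floor); axes as the dock's
- dock_mid (a point): point on the slide floor at dock x = 0, on the centre line; axes as the dock's. The catch's hinge pin lies s (0 to 28 mm, unreported) beyond it, 38 mm above the floor. Lowered, the catch stops a rack whose rear face is at x = 46 mm + s; to let it fall, the rear face must pass x = 52 mm + s. Its dark post stands outside the +y guide, top 52 mm above the floor; pin and hub hang over the +y lane: set the rack down in front (front face short of x = -10 mm).
- dock_hood (a point): middle of the lower front edge of the hood's roof, dock x = 165 mm, 62 mm above the slide floor; the hood reaches to x = 245 mm, its top 92 mm above the floor. Only the front end of a rack goes under it.
- dock_end (a point): point on the slide floor at x = 168 mm under the hood. The rubber-faced spring buffer's free face stands s (0 to 28 mm) beyond it, 6 to 20 mm above the floor (so a push at the handle pitches the rack): 2.5 N at first touch, +0.25 N/mm, about 6 N when the catch falls (14 mm in), bottoming hard at 16 mm. Pushing home takes some 8 to 10 N. After release it may ease the rack back to the catch.
- catch (a joint): red hinged gravity catch (about 0.2 kg, no spring), 16 mm wide, 33 mm to dock +y of the centre line, sloping down in +x from a pin along y. 0 = hanging down, tip 4 mm above the slide floor; grows as lifted; about 0.36 riding on a rack's top. A rack sliding in +x lifts it with its front edge (first touch: front face at about x = 20 mm + s); it blocks motion in -x.
- rack: BLUE sample rack (loose, about 0.4 kg, white caps, vials fixed in it): base 130 (x) x 90 (y) x 20 mm. Origin at the centre of its underside, z up, +x = front end, goes in first. Vials up to 46 mm high at the -y side and front middle; bare lane 24 mm wide on the +y side for the catch. Black upright handle plate at x = -40 mm, y = 0: 14 mm thick along x, 34 mm wide, top 88 mm above the underside.
- rack_handle (a point): grip point of the blue rack's handle, 12 mm below its top, 76 mm above the rack's underside; axes as the rack's. Grip it from above across its 14 mm thickness (fingers closing along the rack's x).
- spare_rack: a YELLOW rack with red caps, otherwise just like the blue one; it stays where it is. The two racks may stand in either order.
- amber_bottle: amber bottle, 72 mm diameter, 150 mm high, origin at the centre of its underside; leave it
- clear_bottle: clear bottle with red cap, 66 mm diameter, 130 mm high, origin at the centre of its underside; leave it
- beaker: glass beaker, 70 mm diameter, 85 mm high, origin at the centre of its underside; leave it
- flask: conical glass flask, 72 mm diameter, 90 mm high, origin at the centre of its underside; leave it
- jar: white jar with blue cap, 56 mm diameter, 60 mm high, origin at the centre of its underside; leave it
- spatula: steel spatula lying on the bench, 180 mm long, origin under its middle; leave it

How it is judged:
On the way:
1. the blue rack, standing on the slide floor between the guides, has slid under the catch and carries it lifted on its top (catch above 0.28 rad) (value of joint catch above 0.28 rad and x of rack in the frame of dock between -0.03 and 0.105 m and x of rack_handle in the frame of dock_mid below 0.07 m and z of rack in the frame of dock below 0.016 m and y of rack in the frame of dock between -0.006 and 0.006 m and angle between the x axis of rack and the x axis of dock, either way round below 0.06 rad), for 0.2 s.
At the end, for the whole second after the job is handed in: Catch down (below 0.05 rad) behind the blue rack; rack flat on the slide floor (underside 7 to 12.5 mm over the bench, tilt under 0.04 rad), within 6 mm and 0.06 rad of the centre line, origin 105 to 152 mm along dock x, front end first (handle below 125 mm), at rest and released (value of joint catch below 0.05 rad and x of rack in the frame of dock between 0.105 and 0.152 m and x of rack_handle in the frame of dock below 0.125 m and z of rack in the frame of dock between 0.007 and 0.0125 m and angle between rack's own z axis and vertical below 0.04 rad and linear speed of rack below 0.01 m/s and velocity of joint catch below 0.1 rad/s and y of rack in the frame of dock between -0.006 and 0.006 m and angle between the x axis of rack and the x axis of dock, either way round below 0.06 rad); the robot touches nothing.
It fails at once if the rack, pushed in past the catch, is forced against the dock (buffer, end of travel, guides, floor together) with more than 25 N (contact force between rack and dock above 25 N and x of rack in the frame of dock above 0.06 m).
It fails at once if the rack is slammed or jammed on the dock anywhere with more than 60 N (contact force between rack and dock above 60 N).
It fails at once if the robot touches the dock or the catch (over 1 N) (contact force between any of the fingers, the arm and dock above 1 N).
It fails at once if the blue rack is tipped by more than 0.3 rad (angle between rack's own z axis and vertical above 0.3 rad).
It fails at once if another thing is moved by more than 20 mm (distance of any of spare_rack, amber_bottle, clear_bottle, beaker, flask, jar, spatula from where it was at the start of the episode above 0.02 m).
It also fails if it takes over 72 s, if anything falls off the work surface, if the arm or the gripper's body presses on something with over 40 N, if the wrist force passes 120 N, or if a joint passes its speed limit or range.

## Working session

There is one attempt and no reset: what is moved stays moved. The work goes in short steps, each a Python script; the robot and the scene stay as the last script left them, time stands still between calls to the robot, and variables do not carry over. Pictures are saved under pics/ and viewed, and the job is handed in when it is done.

```bash
ls; mkdir -p pics
python3 - <<'E'
from bench import *
import cv2,numpy as np
for n in ["side","top","wrist"]:
    g=get_image(n); cv2.imwrite(f"pics/{n}0.png",g["frame"]); np.savez(f"pics/{n}0.npz",**g)
    print(n,g["camera_matrix"].tolist(),g["k1"],np.round(g["view"],3).tolist(),(g["depth"]>0).mean())
print(state())
E
```

```text
pics
side [[509.5478264743428, 0.0, 319.8924013122548], [0.0, 509.5478264743428, 241.57788879580744], [0.0, 0.0, 1.0]] -0.006403981367391953 [[-0.687, -0.727, 0.001, 0.392], [0.408, -0.385, 0.828, -0.31], [-0.601, 0.569, 0.561, -1.229], [0.0, 0.0, 0.0, 1.0]] 0.9960611979166667
top [[557.306743995867, 0.0, 319.6935655361663], [0.0, 557.306743995867, 243.99845405528936], [0.0, 0.0, 1.0]] 0.04848282564891788 [[0.008, -1.0, -0.006, -0.035], [0.985, 0.007, 0.171, -0.613], [-0.171, -0.008, 0.985, -1.342], [0.0, 0.0, 0.0, 1.0]] 0.9960123697916666
wrist [[345.9071916990168, 0.0, 310.5293658295633], [0.0, 345.9071916990168, 241.80172205158019], [0.0, 0.0, 1.0]] -0.06338326392941379 [[0.325, -0.946, -0.002, -0.6], [0.916, 0.315, -0.247, 0.03], [0.234, 0.078, 0.969, -0.389], [0.0, 0.0, 0.0, 1.0]] 0.95310546875
{'time': 0.15, 'joint_pos': array([-1.29668672e+00,  9.17080675e-02,  1.23162185e+00, -2.77381354e-05,
        1.81983669e+00, -5.67130129e-02]), 'dq': array([-0.00087519, -0.00023598, -0.00265534,  0.00028338, -0.00159827,
        0.00016937]), 'joint_torque': array([ 1.79625975e-03, -4.47046852e+01, -4.06906807e+01,  6.98658521e-02,
        2.75688549e-02, -1.32332530e-04]), 'ee_pos': array([ 0.19481275, -0.56725025,  0.22974626]), 'ee_rot': array([-7.80877391e-04,  9.86350969e-01,  1.64654627e-01, -9.87396235e-05]), 'ft_force': array([-0.24659762, -0.25909436,  0.20318528]), 'moment': array([ 0.03321875,  0.0175715 , -0.01419633]), 'finger_gap': 0.08784116900719509}
```

View pics/top0.png

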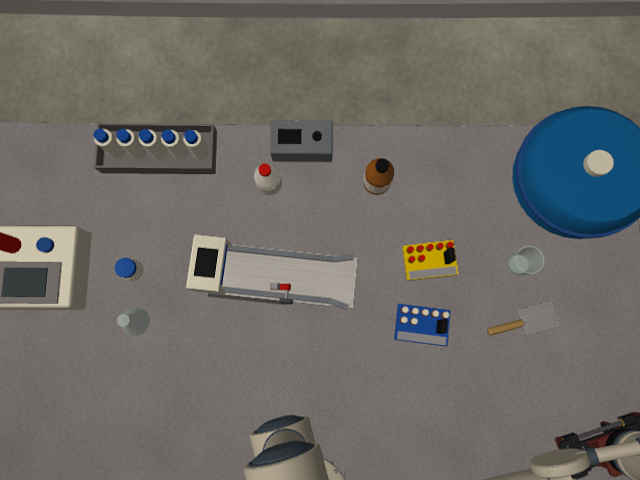

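View pics/side0.png

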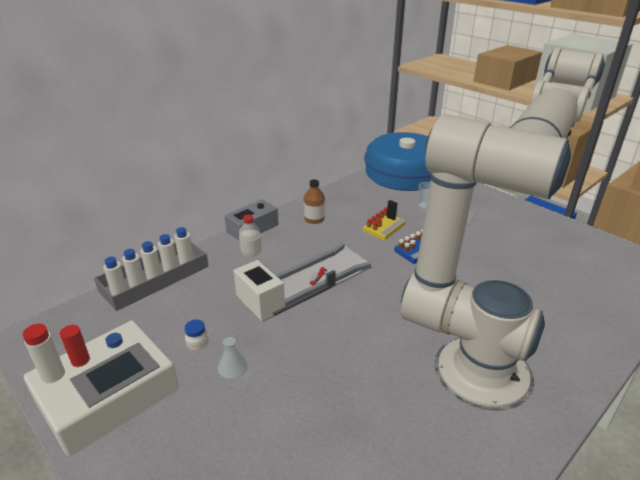

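View pics/wrist0.png

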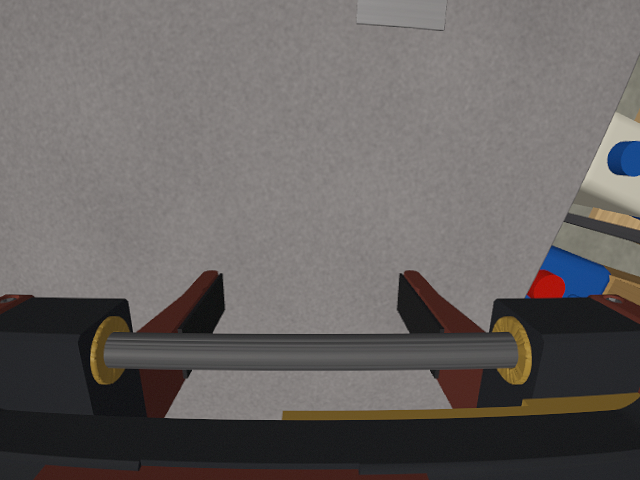

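```bash
cat > h.py <<'E'
import numpy as np,cv2
def ray(g,uv):
    K=np.array(g["camera_matrix"]);k1=float(g["k1"]);V=np.array(g["view"])
    uv=np.atleast_2d(uv).astype(float)
    d=(uv-K[:2,2])/np.array([K[0,0],K[1,1]])
    u=d.copy()
    for _ in range(20): u=d/(1+k1*(u**2).sum(1,keepdims=True))
    D=np.c_[u[:,0],-u[:,1],-np.ones(len(u))]
    R=V[:3,:3]; return -R.T@V[:3,3], D@R
def onz(g,uv,z):
    o,d=ray(g,uv); return o+d*((z-o[2])/d[:,2:])
def depthpt(g,uv):
    o,d=ray(g,uv); uv=np.atleast_2d(uv).astype(int)
    return o+d*np.array(g["depth"])[uv[:,1],uv[:,0]][:,None]
def proj(g,P):
    P=np.atleast_2d(P);V=np.array(g["view"]);K=np.array(g["camera_matrix"])
    c=P@V[:3,:3].T+V[:3,3]; s=np.c_[c[:,0]/-c[:,2],-c[:,1]/-c[:,2]]
    s=s*(1+float(g["k1"])*(s**2).sum(1,keepdims=True)); return s*np.array([K[0,0],K[1,1]])+K[:2,2]
def crop(g,x0,y0,x1,y1,f,fn): cv2.imwrite(fn,cv2.resize(g["frame"][y0:y1,x0:x1],None,fx=f,fy=f,interpolation=cv2.INTER_CUBIC))
E
python3 - <<'E'
from h import *
g=dict(np.load("pics/top0.npz"))
crop(g,180,225,370,315,4,"pics/tdock.png"); crop(g,380,230,480,355,4,"pics/track.png")
s=dict(np.load("pics/side0.npz")); crop(s,225,225,425,325,4,"pics/sdock.png")
hsv=cv2.cvtColor(g["frame"],cv2.COLOR_BGR2HSV)
m=cv2.inRange(hsv,(105,120,60),(130,255,255)); m[:,:380]=0;m[:,480:]=0; m[:290]=0
m=cv2.morphologyEx(m,cv2.MORPH_CLOSE,np.ones((13,13)))
c=max(cv2.findContours(m,0,2)[0],key=cv2.contourArea); r=cv2.minAreaRect(c);print(r,cv2.boxPoints(r))
# base top corners
print(onz(g,cv2.boxPoints(r),0.02).round(4))
for p in [(300,275),(345,285),(240,265),(207,240),(442,324),(420,338),(445,250),(300,320),(380,300)]: print(p,depthpt(g,p).round(4))
E
```

```text
((422.10003662109375, 324.7000427246094), (53.45896530151367, 36.09410858154297), 7.125016689300537) [[393.3385  339.29233]
 [397.81543 303.47696]
 [450.86157 310.10776]
 [446.38464 345.92313]]
[[ 0.3802 -0.2149  0.02  ]
 [ 0.4688 -0.2276  0.02  ]
 [ 0.4535 -0.3594  0.02  ]
 [ 0.3655 -0.3453  0.02  ]]
(300, 275) [[0.5405 0.0196 0.0051]]
(345, 285) [[ 0.5154 -0.0957  0.0071]]
(240, 265) [[0.5649 0.1738 0.0081]]
(207, 240) [[0.6135 0.2421 0.0974]]
(442, 324) [[ 0.4169 -0.3227  0.0847]]
(420, 338) [[ 0.3841 -0.281   0.0193]]
(445, 250) [[ 0.6055 -0.3496  0.0206]]
(300, 320) [[ 0.4265  0.0183 -0.002 ]]
(380, 300) [[ 0.4783 -0.1848  0.0031]]
```

View pics/tdock.png

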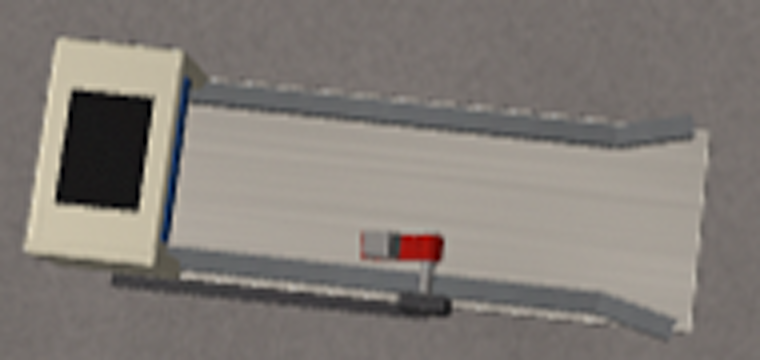

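View pics/track.png

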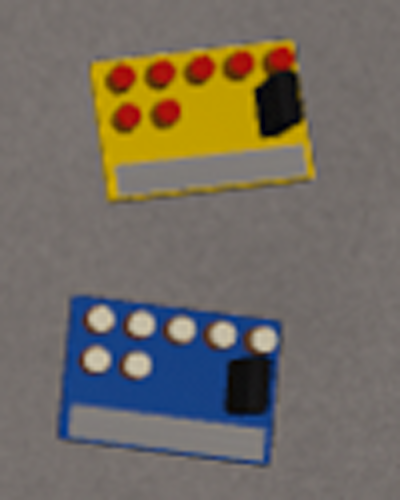

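View pics/sdock.png

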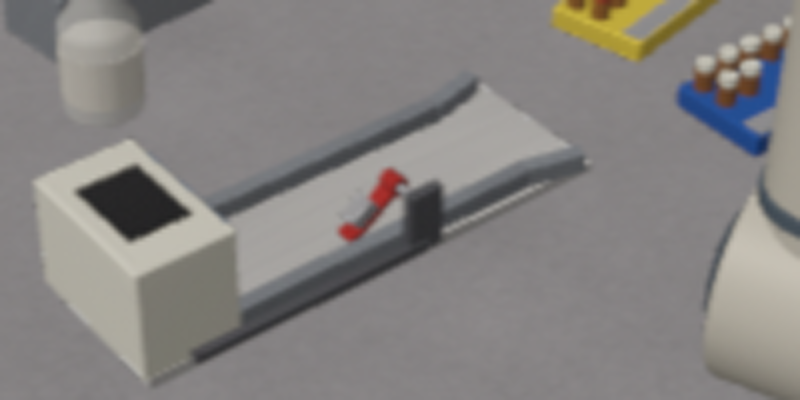

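```bash
cat > dock.py <<'E'
from h import *
g=dict(np.load("pics/top0.npz"))
gr=cv2.GaussianBlur(cv2.cvtColor(g["frame"],cv2.COLOR_BGR2GRAY),(0,0),0.7).astype(float)
def edges(cols,y0f,half,sign):
    out=[]
    for c in cols:
        y0=y0f(c); a=int(y0-half); b=int(y0+half)+1
        d=np.diff(gr[a:b+1,c])*sign; i=int(np.argmax(d))
        if 0<i<len(d)-1:
            p=(d[i-1]-d[i+1])/(2*(d[i-1]-2*d[i]+d[i+1])+1e-9); i=i+np.clip(p,-1,1)
        out.append((c,a+i+0.5))
    return np.array(out)
lin=lambda a,b:(lambda c:a[1]+(b[1]-a[1])*(c-a[0])/(b[0]-a[0]))
cr=lambda x,y:(180+x/4,225+y/4)
up=edges(range(236,326),lin(cr(190,102),cr(610,147)),3,+1)   # guide->floor (brighter)
lo=edges([c for c in range(236,325) if not 264<c<296],lin(cr(185,250),cr(600,292)),3,-1)
def fit(P):
    for _ in range(3):
        k=np.polyfit(P[:,1],P[:,0],1); r=P[:,0]-np.polyval(k,P[:,1]); P=P[np.abs(r)<2.0*r.std()+1e-5]
    return k,r.std()
U=onz(g,up,0.010); L=onz(g,lo,0.026)
(ku,su),(kl,sl)=fit(U),fit(L)
print("upper",ku,su,"lower",kl,sl,"cam",ray(g,[(0,0)])[0])
L2=onz(g,lo,0.010);k3,_=fit(L2);print("lower if z=.01",k3)
U2=onz(g,up,0.026);k4,_=fit(U2);print("upper if z=.026",k4)
k=(ku+kl)/2; print("mid",k,"width",(np.polyval(ku,0.05)-np.polyval(kl,0.05))*np.cos(np.arctan(k[0])))
# lip edge: rows
pts=[]
for r in range(262,304):
    x0=357+(352.5-357)*(r-257.5)/50; a=int(x0-4);b=int(x0+5)
    d=-np.diff(gr[r,a:b+1]);i=int(np.argmax(d));p=0
    if 0<i<len(d)-1:p=(d[i-1]-d[i+1])/(2*(d[i-1]-2*d[i]+d[i+1])+1e-9)
    pts.append((a+i+.5+np.clip(p,-1,1),r))
Lp=onz(g,pts,0.010); kk=np.polyfit(Lp[:,0],Lp[:,1],1); print("lip",kk)
th=np.arctan2(1,k[0]); ex=np.array([np.cos(th),np.sin(th)])
# intersection of centre line x=k0*y+k1 with lip y=kk0*x+kk1
y=(kk[0]*k[1]+kk[1])/(1-kk[0]*k[0]); lip=np.array([k[0]*y+k[1],y]); org=lip+0.16*ex
print("lip",lip,"yaw",np.degrees(th),"origin",org)
ey=np.array([-ex[1],ex[0]])
def todock(P): P=np.atleast_2d(P)[:,:2]-org; return np.c_[P@ex,P@ey]
if __name__=="__main__":
    print("hood front roof edge",[todock(onz(g,[cr(*p)],z)).round(4) for p,z in [((187,50),.102),((158,265),.102)]])
    print("hood front depth",todock(depthpt(g,[cr(175,150)])),depthpt(g,[cr(175,150)]))
    # post top 0.062
    for p in [(400,305),(450,310),(425,290)]: print("post",p,todock(onz(g,[cr(*p)],.062)).round(4),depthpt(g,[cr(*p)]).round(3))
    for p in [(440,248),(428,265)]: print("pin/hub",p,todock(onz(g,[cr(*p)],.048)).round(4),depthpt(g,[cr(*p)]).round(3))
    for p in [(363,245)]: print("tip",p,todock(onz(g,[cr(*p)],.02)).round(4),depthpt(g,[cr(*p)]).round(3))
    hsv=cv2.cvtColor(g["frame"],cv2.COLOR_BGR2HSV)
    # handle: dark blob
    m=cv2.inRange(hsv,(0,0,0),(180,255,60)); m[:,:430]=0;m[:,455:]=0;m[:310]=0;m[345:]=0
    c=max(cv2.findContours(m,0,2)[0],key=cv2.contourArea);r=cv2.minAreaRect(c);b=cv2.boxPoints(r);print("handle",r,b.tolist(),onz(g,b,.088).round(4).tolist(),onz(g,b,.03).round(4).tolist())
E
python3 dock.py
```

```text
upper [0.09960986 0.58073649] 0.00013830056774615705 lower [0.10017433 0.48750138] 0.0001391488351344335 cam [ 0.37469825 -0.0412589   1.426734  ]
lower if z=.01 [0.10017433 0.48874267]
upper if z=.026 [0.09960986 0.57845599]
mid [0.0998921  0.53411893] width 0.09274530732656064
lip [-0.10272478 -0.06651359]
lip [ 0.5221171  -0.12014796] yaw 84.29552820870377 origin [0.53802069 0.03905969]
hood front roof edge [array([[ 0.162 , -0.0653]]), array([[0.1614, 0.0652]])]
hood front depth [[ 0.16145574 -0.00452206]] [[0.55856863 0.1992664  0.09888111]]
post (400, 305) [[0.0191 0.0711]] [[0.469 0.065 0.063]]
post (450, 310) [[-0.0116  0.0709]] [[0.469 0.037 0.018]]
post (425, 290) [[0.005  0.0604]] [[0.479 0.051 0.053]]
pin/hub (440, 248) [[-0.0002  0.0327]] [[0.505 0.042 0.054]]
pin/hub (428, 265) [[0.006 0.044]] [[0.495 0.049 0.052]]
tip (363, 245) [[0.0504 0.0335]] [[0.509 0.092 0.024]]
handle ((441.45904541015625, 325.4508361816406), (10.049468040466309, 15.662683486938477), 5.19442892074585) [[435.7459411621094, 332.79510498046875], [437.1639709472656, 317.19671630859375], [447.1721496582031, 318.1065673828125], [445.7541198730469, 333.7049560546875]] [[0.3961, -0.3067, 0.088], [0.4326, -0.3111, 0.088], [0.4308, -0.3347, 0.088], [0.3943, -0.3301, 0.088]] [[0.397, -0.3182, 0.03], [0.4352, -0.3228, 0.03], [0.4332, -0.3474, 0.03], [0.3951, -0.3426, 0.03]]
```

```bash
cat > m.py <<'E'
from bench import *
import numpy as np
ORG=np.array([0.53802,0.03906]); TH=np.radians(84.3)
EX=np.array([np.cos(TH),np.sin(TH)]); EY=np.array([-EX[1],EX[0]])
def q(yaw):  # tool y along -(yaw dir)
    a=(yaw-np.pi/2)/2; return [0,np.cos(a),np.sin(a),0]
def D(x,y,z): p=ORG+x*EX+y*EY; return [p[0],p[1],z]
def S(t=""):
    s=state(); f=s["ft_force"]; p=np.array(s["ee_pos"]); d=p[:2]-ORG
    print(t,"t%.1f"%s["time"],"dock x%.4f y%.4f z%.4f"%(d@EX,d@EY,p[2]),"F dock x%.1f y%.1f z%.1f"%(f[:2]@EX,f[:2]@EY,f[2]),"gap%.4f"%s["finger_gap"],"M",np.round(s["moment"],2)); return s
E
python3 - <<'E'
from m import *
import cv2
Q=q(np.radians(83.5))
for p in [D(-.208,0,.12),D(.08,0,.08)]: print(inverse_kinematics(p,q(TH)))
move_to([.4125,-.327,.17],Q); S()
g=get_image("wrist"); cv2.imwrite("pics/w1.png",g["frame"])
g=get_image("side"); cv2.imwrite("pics/s1.png",g["frame"])
E
```

```text
[-3.76377235e-01 -5.34218017e-02  1.57254569e+00 -4.44089210e-16
  1.62246877e+00  1.29390286e+00]
[ 1.53127373e-01  3.50285499e-03  1.58801926e+00 -4.44089210e-16
  1.55007054e+00  1.82340747e+00]
 t1.4 dock x-0.3774 y0.0887 z0.1703 F dock x0.0 y-0.0 z-0.7 gap0.0879 M [0.01 0.05 0.06]
```

View pics/w1.png

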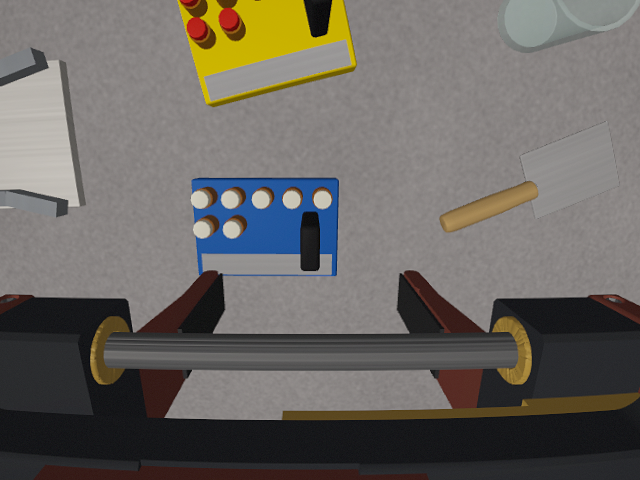

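The wrist view shows the rack square to the fingers, with its handle at column 310 and the finger midpoint at about 311. I'll grasp it now.

Run:
```python
from m import *
import cv2
move_l([.4125,-.327,.065],speed=.08); S("down")
close(); S("closed")
move_l([.4125,-.327,.125],speed=.08); hold(.3); S("up")
for n in ("wrist","side","top"):
    g=get_image(n); cv2.imwrite(f"pics/{n}2.png",g["frame"]); np.savez(f"pics/{n}2.npz",**g)
```

```text
down t3.0 dock x-0.3770 y0.0882 z0.0657 F dock x-0.7 y0.3 z-0.2 gap0.0878 M [ 0.05 -0.    0.05]
closed t4.1 dock x-0.3768 y0.0886 z0.0650 F dock x-0.1 y-0.8 z-0.0 gap0.0140 M [-0.   -0.01  0.03]
up t5.3 dock x-0.3766 y0.0887 z0.1245 F dock x-0.1 y0.3 z-4.5 gap0.0137 M [-0.19  0.06  0.01]
```

View pics/wrist2.png

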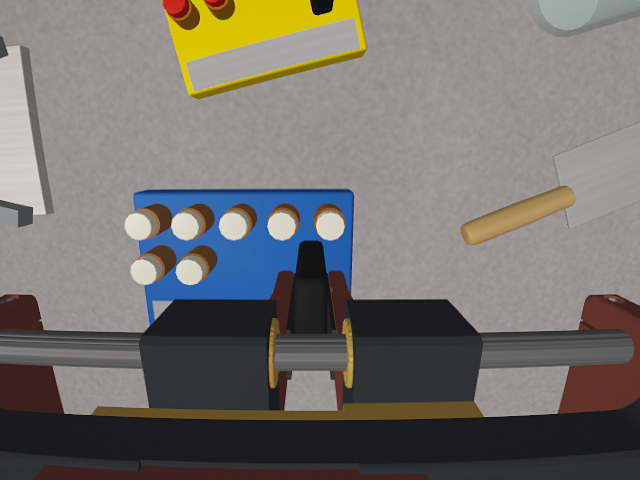

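View pics/top2.png

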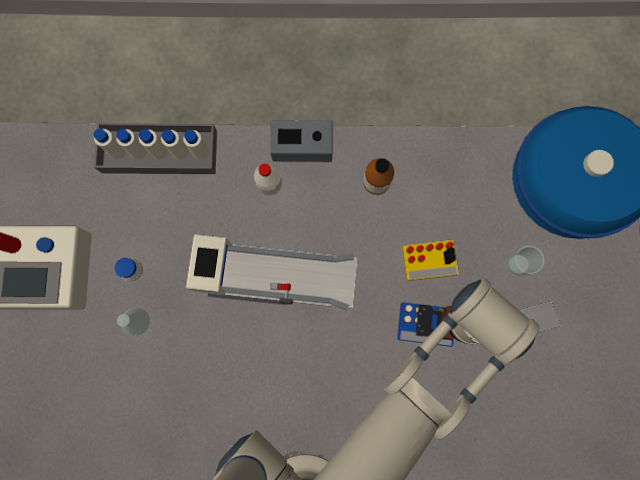

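Run:
```python
from h import *
g=dict(np.load("pics/wrist2.npz"))
hsv=cv2.cvtColor(g["frame"],cv2.COLOR_BGR2HSV)
m=cv2.inRange(hsv,(105,120,60),(130,255,255)); 
# far edge: top of blue
cols=np.arange(160,330); rows=np.array([np.flatnonzero(m[:,c])[0] for c in cols])
m2=m.copy();ys,xs=np.nonzero(m2); sel=(ys>200)&(ys<290)&(xs>150)&(xs<345); ys,xs=ys[sel],xs[sel]
P=depthpt(g,np.c_[xs,ys]); ok=abs(P[:,2]-.08)<.01; P=P[ok]
A=np.c_[P[:,:2],np.ones(len(P))]; k=np.linalg.lstsq(A,P[:,2],rcond=None)[0]; print("plane",k,len(P), np.median(P[:,2]))
for r in (rows.min(),np.median(rows)): print(r)
E=onz(g,np.c_[cols,rows],.08); kk=np.polyfit(E[:,1],E[:,0],1); print("edge yaw",90-np.degrees(np.arctan(kk[0])),"far edge x at y=-.2868",np.polyval(kk,-.29))
th=np.radians(83.5); n=np.array([np.sin(th),-np.cos(th)]); print("lateral dist from TCP to far edge", ((E[:,:2]-[.4125,-.327])@n).mean())
# handle base/front and rear edges
for p in [(134,192),(353,191),(353,240)]: print(p,onz(g,[p],.08).round(4))
```

```text
plane [-3.64117945e-05  7.97733782e-04  7.90753346e-02] 8517 0.07880535861745547
190
190.0
edge yaw 83.30160984537676 far edge x at y=-.2868 0.46423684380059027
lateral dist from TCP to far edge 0.047197936711411655
(134, 192) [[ 0.4702 -0.2309  0.08  ]]
(353, 191) [[ 0.456  -0.3567  0.08  ]]
(353, 240) [[ 0.4273 -0.3543  0.08  ]]
```

Run:
```python
from m import *
import cv2
move_l(D(-.215,.001,.125),speed=.15,orientation=q(TH)); 
move_l(D(-.215,.001,.085),speed=.08); hold(.2);S("at lip")
for n in ("wrist","side"):
    g=get_image(n); cv2.imwrite(f"pics/{n}3.png",g["frame"]); np.savez(f"pics/{n}3.npz",**g)
from h import *
crop(dict(np.load("pics/side3.npz")),250,200,450,350,4,"pics/s3c.png")
```

```text
at lip t7.7 dock x-0.2151 y0.0006 z0.0858 F dock x0.1 y1.0 z-4.3 gap0.0141 M [-0.15  0.13 -0.03]
```

View pics/wrist3.png

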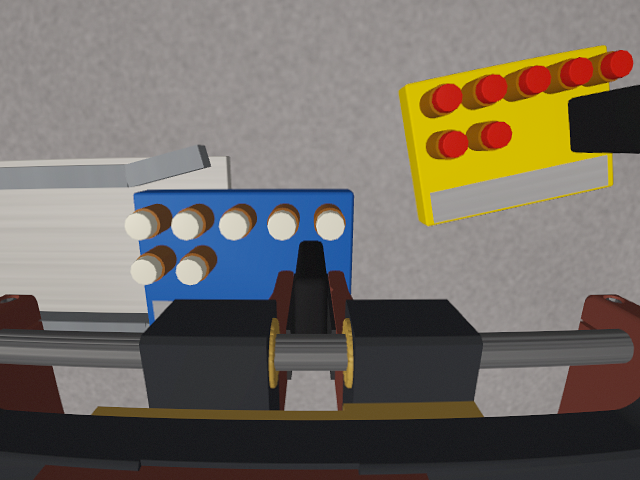

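View pics/s3c.png

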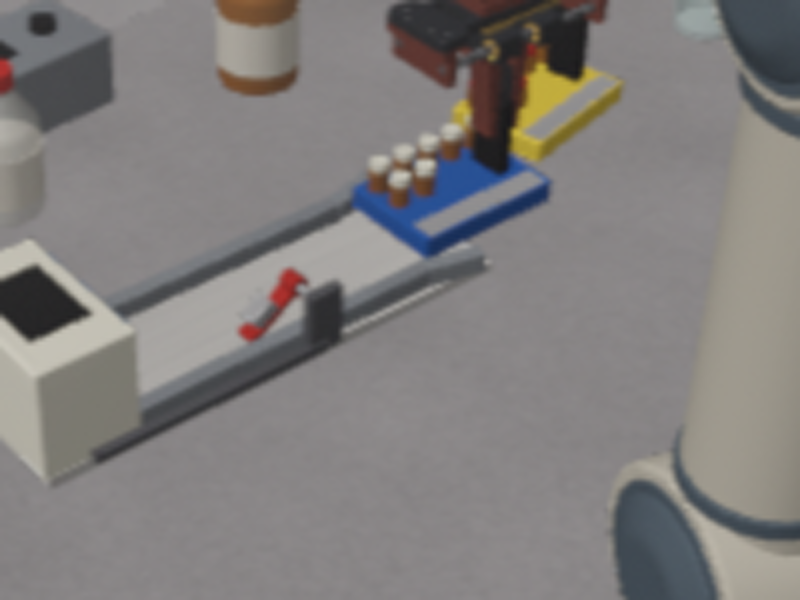

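```bash
cat > lat.py <<'E'
from h import *
from m import ORG,EX,EY
import sys
def lat(g,ztop):
    td=lambda P:np.c_[(P[:,:2]-ORG)@EX,(P[:,:2]-ORG)@EY]
    hsv=cv2.cvtColor(g["frame"],cv2.COLOR_BGR2HSV); m=cv2.inRange(hsv,(105,120,60),(130,255,255))
    cols=np.arange(160,330); rows=np.array([np.flatnonzero(m[:,c])[0] for c in cols])
    e=td(onz(g,np.c_[cols,rows],ztop)); k=np.polyfit(e[:,0],e[:,1],1); print("rack far edge y %.4f slope %.4f"%(e[:,1].mean(),k[0]))
    gr=cv2.GaussianBlur(cv2.cvtColor(g["frame"],cv2.COLOR_BGR2GRAY),(0,0),1).astype(float)
    for nm,y0,y1,s,z in (("up",175,200,1,.01),("low",300,330,-1,.026)):
        cs=np.arange(5,110,3); r=[y0+.5+np.argmax(s*np.diff(gr[y0:y1,c])) for c in cs]
        e=td(onz(g,np.c_[cs,r],z)); ke=np.polyfit(e[:,0],e[:,1],1); print(nm,"rows",r[0],r[-1],"y med %.4f slope %.4f"%(np.median(e[:,1]),ke[0]))
if __name__=="__main__":
    lat(dict(np.load(sys.argv[1])),float(sys.argv[2]))
E
python3 lat.py pics/wrist3.npz .0405
```

```text
rack far edge y -0.0468 slope -0.0036
up rows 188.5 187.5 y med -0.0463 slope -0.0031
low rows 302.5 312.5 y med 0.0374 slope -0.1087
```

Run:
```python
from m import *
move_l(D(-.215,.002,.0775),speed=.05); hold(.2); S("low")
for x in (-.195,-.18,-.165,-.15,-.135,-.12):
    move_l(D(x,.002,.0775),speed=.04); s=S()
    f=s["ft_force"]
    if np.linalg.norm(f[:2])>12: print("STOP");break
hold(.2);S()
import cv2
for n in ("wrist","side"):
    g=get_image(n); cv2.imwrite(f"pics/{n}4.png",g["frame"]); np.savez(f"pics/{n}4.npz",**g)
from lat import *
lat(dict(np.load("pics/wrist4.npz")),.0325)
crop(dict(np.load("pics/side4.npz")),225,200,425,350,4,"pics/s4c.png")
```

```text
low t8.3 dock x-0.2150 y0.0019 z0.0776 F dock x0.8 y-0.0 z-4.2 gap0.0138 M [-0.13  0.05 -0.05]
 t8.9 dock x-0.1948 y0.0019 z0.0776 F dock x-0.7 y0.4 z-4.6 gap0.0137 M [-0.1  -0.04 -0.1 ]
 t9.4 dock x-0.1797 y0.0019 z0.0776 F dock x-0.4 y-0.7 z-5.2 gap0.0138 M [-0.12 -0.11 -0.01]
 t10.0 dock x-0.1646 y0.0019 z0.0775 F dock x-0.1 y-0.5 z-4.9 gap0.0139 M [-0.06 -0.17 -0.08]
 t10.5 dock x-0.1496 y0.0019 z0.0775 F dock x1.1 y-2.6 z-4.1 gap0.0138 M [-0.08 -0.21 -0.1 ]
 t11.0 dock x-0.1345 y0.0019 z0.0775 F dock x1.1 y-2.1 z-4.5 gap0.0137 M [ 0.01 -0.3  -0.1 ]
 t11.5 dock x-0.1194 y0.0019 z0.0775 F dock x0.5 y-1.6 z-5.5 gap0.0138 M [ 0.02 -0.41 -0.08]
 t11.7 dock x-0.1199 y0.0019 z0.0775 F dock x0.5 y-2.0 z-4.8 gap0.0137 M [ 0.03 -0.42 -0.12]
rack far edge y -0.0458 slope -0.0074
up rows 187.5 186.5 y med -0.0463 slope -0.0037
low rows 302.5 306.5 y med 0.0303 slope -0.0008
```

View pics/wrist4.png

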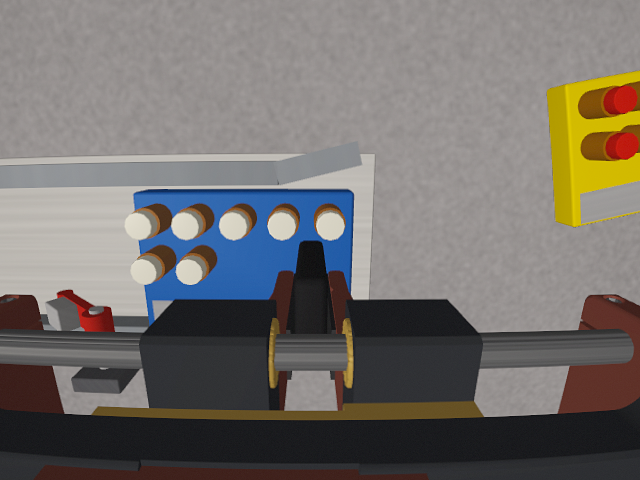

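View pics/s4c.png

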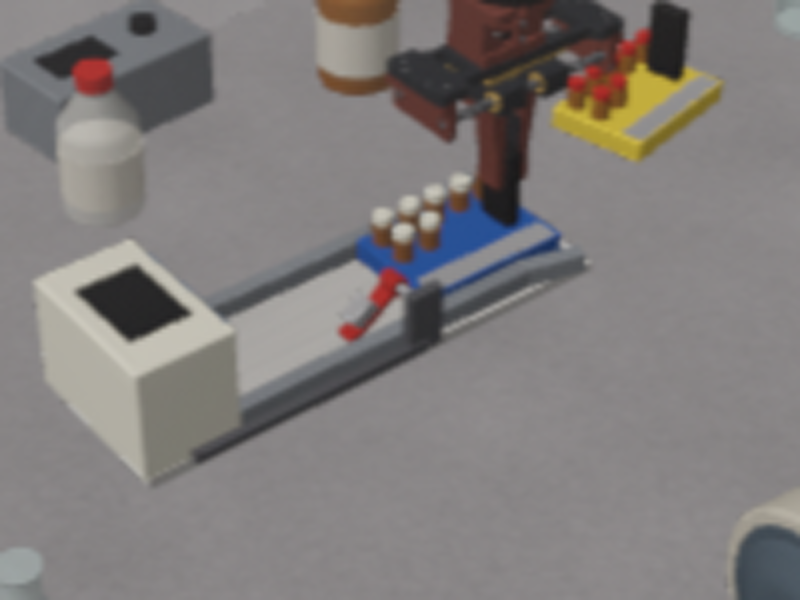

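Run:
```python
from m import *
move_l(D(-.12,.001,.0775),speed=.01); hold(.1); S("y")
z=.0775
while z>.073:
    z-=.0004; move_l(D(-.12,.001,z),speed=.01); hold(.1); s=S("%.4f"%z)
    if s["ft_force"][2]>-1.5: break
```

```text
y t12.2 dock x-0.1202 y0.0013 z0.0772 F dock x0.3 y0.2 z-4.6 gap0.0137 M [-0.15  0.06 -0.03]
0.0771 t12.5 dock x-0.1200 y0.0010 z0.0771 F dock x0.8 y0.6 z-4.0 gap0.0137 M [-0.12  0.04  0.06]
0.0767 t12.9 dock x-0.1200 y0.0010 z0.0767 F dock x0.4 y0.4 z-5.2 gap0.0135 M [-0.18  0.02  0.02]
0.0763 t13.2 dock x-0.1200 y0.0010 z0.0763 F dock x0.1 y-0.3 z-4.6 gap0.0140 M [-0.11  0.1  -0.05]
0.0759 t13.6 dock x-0.1200 y0.0010 z0.0759 F dock x0.9 y-0.3 z-4.1 gap0.0136 M [-0.1   0.05 -0.07]
0.0755 t13.9 dock x-0.1200 y0.0010 z0.0755 F dock x0.8 y0.9 z-4.9 gap0.0139 M [-0.21  0.07  0.03]
0.0751 t14.3 dock x-0.1200 y0.0010 z0.0751 F dock x0.5 y0.5 z-5.5 gap0.0137 M [-0.13  0.02 -0.05]
0.0747 t14.6 dock x-0.1200 y0.0009 z0.0750 F dock x-0.5 y1.2 z-2.7 gap0.0138 M [-0.04  0.18  0.07]
0.0743 t15.0 dock x-0.1200 y0.0009 z0.0750 F dock x-0.7 y3.9 z3.3 gap0.0135 M [0.03 0.65 0.07]
```

Run:
```python
from m import *
import cv2
x=-.12
while x<.052:
    x+=.010; move_l(D(x,.001,.0747),speed=.04); s=S("%.3f"%x)
    f=s["ft_force"]
    if np.linalg.norm(f)>16: print("STOP");break
hold(.3);S()
for n in ("wrist","side","top"):
    g=get_image(n); cv2.imwrite(f"pics/{n}5.png",g["frame"]); np.savez(f"pics/{n}5.npz",**g)
from h import *
crop(dict(np.load("pics/side5.npz")),225,200,425,350,4,"pics/s5c.png")
```

```text
-0.110 t15.4 dock x-0.1092 y0.0005 z0.0750 F dock x1.2 y0.3 z2.0 gap0.0138 M [ 0.1   0.02 -0.04]
-0.100 t15.8 dock x-0.0993 y0.0008 z0.0750 F dock x0.2 y0.1 z3.8 gap0.0138 M [-0.    0.01 -0.08]
-0.090 t16.2 dock x-0.0895 y0.0009 z0.0750 F dock x0.1 y-0.1 z5.0 gap0.0137 M [-0.1   0.07 -0.08]
-0.080 t16.6 dock x-0.0798 y0.0009 z0.0750 F dock x-0.7 y0.2 z4.6 gap0.0137 M [-0.14  0.05 -0.08]
-0.070 t17.0 dock x-0.0702 y0.0008 z0.0750 F dock x-3.4 y-0.2 z4.2 gap0.0140 M [-0.35  0.13 -0.05]
-0.060 t17.4 dock x-0.0601 y0.0008 z0.0750 F dock x-1.7 y0.0 z4.8 gap0.0136 M [-0.33  0.14 -0.08]
-0.050 t17.8 dock x-0.0502 y0.0008 z0.0750 F dock x-3.9 y-0.5 z5.2 gap0.0137 M [-0.37  0.12 -0.06]
-0.040 t18.2 dock x-0.0400 y0.0008 z0.0750 F dock x-1.3 y0.5 z5.4 gap0.0139 M [-0.27  0.06 -0.1 ]
-0.030 t18.6 dock x-0.0300 y0.0008 z0.0750 F dock x-1.1 y0.6 z5.2 gap0.0139 M [-0.35  0.06 -0.  ]
-0.020 t19.0 dock x-0.0200 y0.0008 z0.0750 F dock x-2.9 y-1.1 z4.6 gap0.0139 M [-0.29  0.07 -0.05]
-0.010 t19.4 dock x-0.0101 y0.0008 z0.0750 F dock x-2.3 y-0.3 z4.2 gap0.0138 M [-0.28  0.06 -0.01]
-0.000 t19.8 dock x-0.0000 y0.0008 z0.0750 F dock x-1.8 y0.5 z6.1 gap0.0137 M [-0.27  0.02 -0.05]
0.010 t20.2 dock x0.0100 y0.0008 z0.0750 F dock x-1.7 y-0.5 z5.9 gap0.0137 M [-0.29  0.07 -0.03]
0.020 t20.6 dock x0.0199 y0.0008 z0.0750 F dock x-1.9 y-0.4 z5.2 gap0.0136 M [-0.4   0.05 -0.07]
0.030 t21.0 dock x0.0299 y0.0009 z0.0750 F dock x-2.1 y-0.3 z6.2 gap0.0139 M [-0.3  -0.   -0.01]
0.040 t21.4 dock x0.0399 y0.0009 z0.0750 F dock x-2.4 y-0.3 z5.8 gap0.0137 M [-0.31  0.01 -0.05]
0.050 t21.8 dock x0.0499 y0.0009 z0.0750 F dock x-2.4 y-0.1 z6.3 gap0.0135 M [-0.29  0.04 -0.09]
0.060 t22.2 dock x0.0599 y0.0008 z0.0750 F dock x-1.8 y-0.9 z6.3 gap0.0138 M [-0.31  0.   -0.03]
 t22.5 dock x0.0599 y0.0009 z0.0750 F dock x-2.2 y-0.6 z5.1 gap0.0137 M [-0.36  0.05 -0.11]
```

View pics/s5c.png

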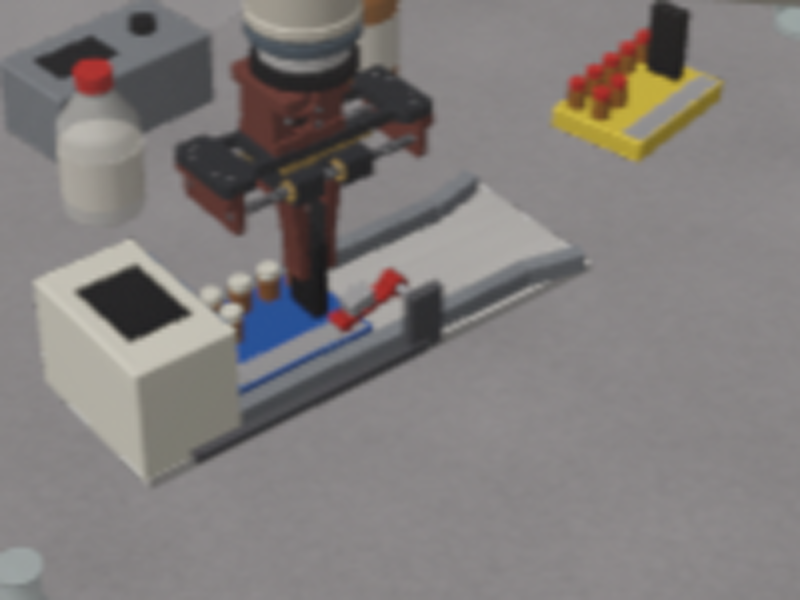

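View pics/wrist5.png

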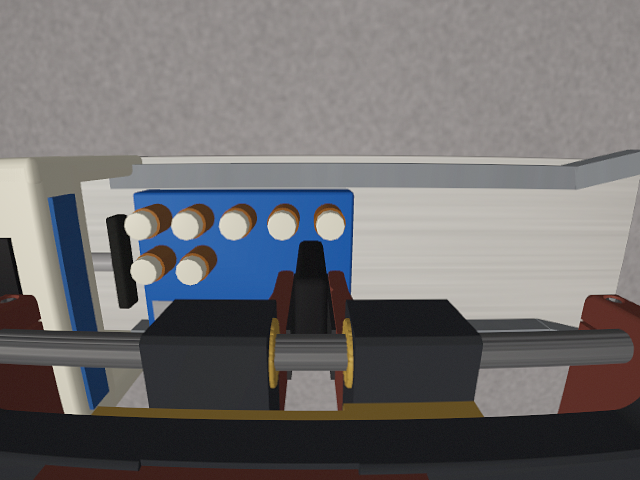

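Run:
```python
from m import *
z=.0747; x=.060
for _ in range(4):
    z+=.0002; move_l(D(x,.001,z),speed=.01); hold(.1); s=S("%.4f"%z)
    if s["ft_force"][2]<1: break
x=.060
while x<.0745:
    x+=.0015; move_l(D(x,.001,z),speed=.02); hold(.05); s=S("%.4f"%x)
    if s["ft_force"][:2]@EX<-10: print("STOP");break
```

```text
0.0749 t23.0 dock x0.0599 y0.0009 z0.0750 F dock x-2.5 y-1.6 z4.7 gap0.0138 M [-0.37 -0.13 -0.08]
0.0751 t23.3 dock x0.0599 y0.0009 z0.0750 F dock x-1.9 y-2.5 z3.5 gap0.0138 M [-0.39 -0.33 -0.08]
0.0753 t23.7 dock x0.0600 y0.0011 z0.0750 F dock x-1.8 y-3.2 z-0.3 gap0.0137 M [-0.33 -0.51 -0.02]
0.0615 t24.0 dock x0.0615 y0.0015 z0.0750 F dock x-2.3 y0.6 z1.0 gap0.0140 M [-0.44 -0.18 -0.07]
0.0630 t24.3 dock x0.0632 y0.0014 z0.0750 F dock x-2.1 y0.3 z0.6 gap0.0140 M [-0.47  0.04 -0.07]
0.0645 t24.6 dock x0.0647 y0.0012 z0.0750 F dock x-1.6 y1.1 z-2.3 gap0.0138 M [-0.3   0.05 -0.01]
0.0660 t24.9 dock x0.0663 y0.0012 z0.0750 F dock x-0.8 y0.4 z-2.1 gap0.0138 M [-0.14 -0.07  0.01]
0.0675 t25.2 dock x0.0678 y0.0011 z0.0750 F dock x0.1 y0.4 z-2.3 gap0.0137 M [-0.08  0.02 -0.02]
0.0690 t25.5 dock x0.0692 y0.0011 z0.0750 F dock x-0.3 y-0.4 z-5.0 gap0.0139 M [-0.03 -0.1   0.  ]
0.0705 t25.8 dock x0.0706 y0.0011 z0.0751 F dock x-0.2 y-0.9 z-5.4 gap0.0142 M [-0.13 -0.05 -0.01]
0.0720 t26.1 dock x0.0715 y0.0011 z0.0752 F dock x-2.5 y0.9 z-5.6 gap0.0135 M [-0.74  0.14  0.01]
0.0735 t26.4 dock x0.0733 y0.0011 z0.0752 F dock x-3.4 y1.4 z-4.0 gap0.0136 M [-0.88  0.15  0.05]
0.0750 t26.7 dock x0.0750 y0.0011 z0.0751 F dock x-3.5 y0.7 z-5.8 gap0.0137 M [-0.88  0.18  0.04]
```

```bash
cat > red.py <<'E'
from h import *
def red(g):
    hsv=cv2.cvtColor(g["frame"],cv2.COLOR_BGR2HSV)
    m=cv2.inRange(hsv,(0,150,80),(8,255,255))|cv2.inRange(hsv,(172,150,80),(180,255,255))
    sub=m[255:295,300:340]; ys,xs=np.nonzero(sub)
    return len(xs),(xs.mean()+300).round(2),(ys.mean()+255).round(2),(ys.max()+255)
E
python3 - <<'E'
from m import *
from red import *
print(red(dict(np.load("pics/side5.npz"))),red(dict(np.load("pics/side0.npz"))))
x=.075; z=.0752
while x<.0835:
    x+=.0015; move_l(D(x,.001,z),speed=.02); hold(.05); s=S("%.4f"%x)
    if s["ft_force"][:2]@EX<-13: print("STOP");break
g=get_image("side"); print(red(g)); np.savez("pics/side6.npz",**g)
crop(g,225,200,425,350,4,"pics/s6c.png")
E
```

```text
(42, np.float64(317.5), np.float64(273.76), np.int64(281)) (44, np.float64(319.18), np.float64(274.23), np.int64(284))
0.0765 t27.0 dock x0.0765 y0.0011 z0.0751 F dock x-3.7 y0.7 z-5.4 gap0.0136 M [-0.91  0.25  0.1 ]
0.0780 t27.3 dock x0.0780 y0.0010 z0.0752 F dock x-3.6 y0.7 z-4.5 gap0.0138 M [-1.01  0.27  0.05]
0.0795 t27.6 dock x0.0794 y0.0010 z0.0752 F dock x-5.2 y0.4 z-4.7 gap0.0138 M [-1.15  0.31  0.07]
0.0810 t27.9 dock x0.0808 y0.0010 z0.0752 F dock x-5.2 y0.9 z-4.6 gap0.0138 M [-1.16  0.3   0.15]
0.0825 t28.2 dock x0.0822 y0.0010 z0.0752 F dock x-5.3 y0.1 z-4.2 gap0.0136 M [-1.16  0.35  0.04]
0.0840 t28.5 dock x0.0837 y0.0010 z0.0752 F dock x-6.0 y1.5 z-3.9 gap0.0142 M [-1.19  0.34  0.02]
(40, np.float64(317.88), np.float64(273.6), np.int64(281))
```

View pics/s6c.png

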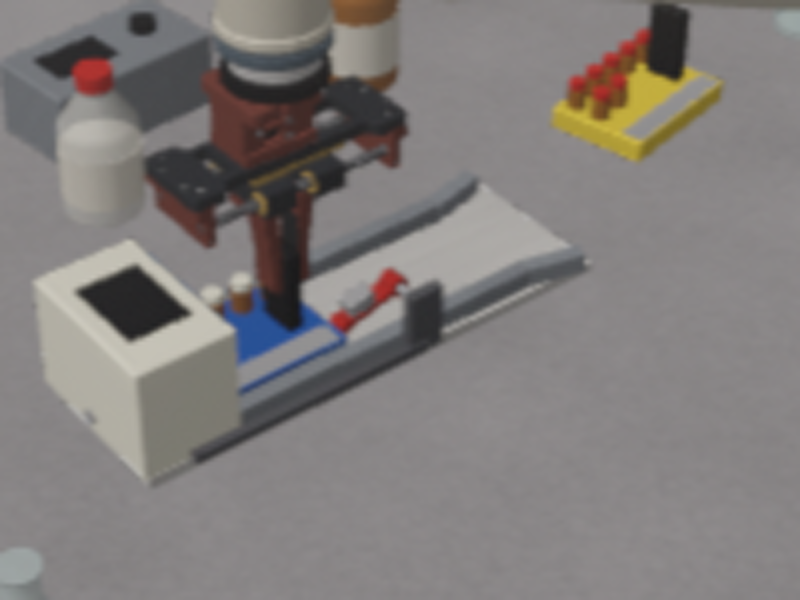

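Run:
```python
from m import *
from red import *
x=.084; z=.0752
while x<.0885:
    x+=.0004; move_l(D(x,.001,z),speed=.01); hold(.15); s=S("%.4f"%x)
    g=get_image("side"); r=red(g); print(r)
    if r[3]>=283 or r[2]>274.1: print("FELL");break
    if s["ft_force"][:2]@EX<-11: print("STOP");break
np.savez("pics/side7.npz",**g); crop(g,225,200,425,350,4,"pics/s7c.png")
```

```text
0.0844 t28.9 dock x0.0841 y0.0010 z0.0752 F dock x-5.6 y1.8 z-4.4 gap0.0135 M [-1.19  0.35  0.06]
(42, np.float64(317.5), np.float64(273.93), np.int64(281))
0.0848 t29.4 dock x0.0845 y0.0011 z0.0752 F dock x-6.6 y1.8 z-4.4 gap0.0136 M [-1.19  0.37  0.07]
(42, np.float64(317.64), np.float64(274.05), np.int64(282))
0.0852 t29.8 dock x0.0848 y0.0010 z0.0753 F dock x-5.0 y1.3 z-3.4 gap0.0141 M [-1.3   0.36  0.07]
(44, np.float64(318.95), np.float64(274.5), np.int64(284))
FELL
```

View pics/s7c.png

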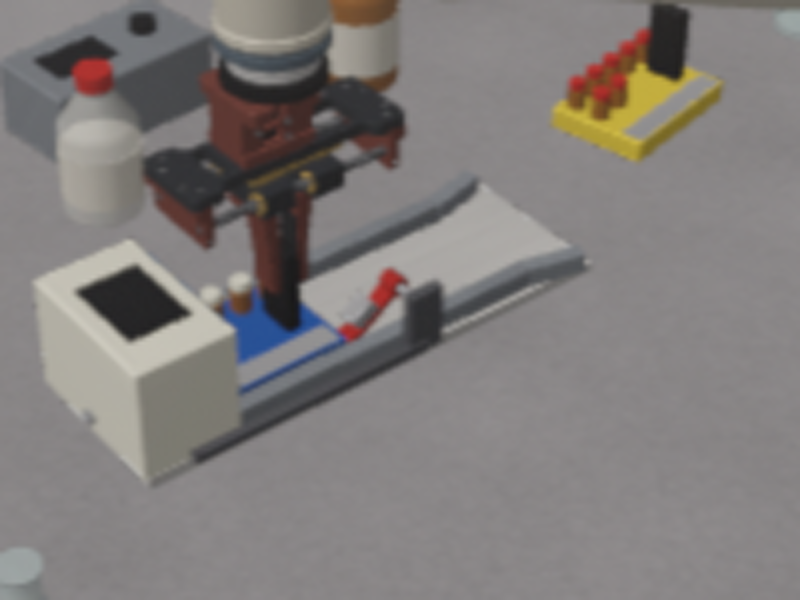

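Run:
```python
from m import *
from red import *
hold(.4); g=get_image("side"); print(red(g)); crop(g,290,245,350,300,12,"pics/s8c.png"); crop(dict(np.load("pics/side0.npz")),290,245,350,300,12,"pics/s0c.png")
a=cv2.imread("pics/s8c.png");b=cv2.imread("pics/s0c.png"); cv2.imwrite("pics/cmp.png",cv2.resize(np.hstack([b,a]),(800,366)))
S()
```

```text
(45, np.float64(318.93), np.float64(274.47), np.int64(284))
 t30.3 dock x0.0848 y0.0010 z0.0753 F dock x-6.4 y0.3 z-4.3 gap0.0137 M [-1.27  0.4   0.12]
```

View pics/cmp.png

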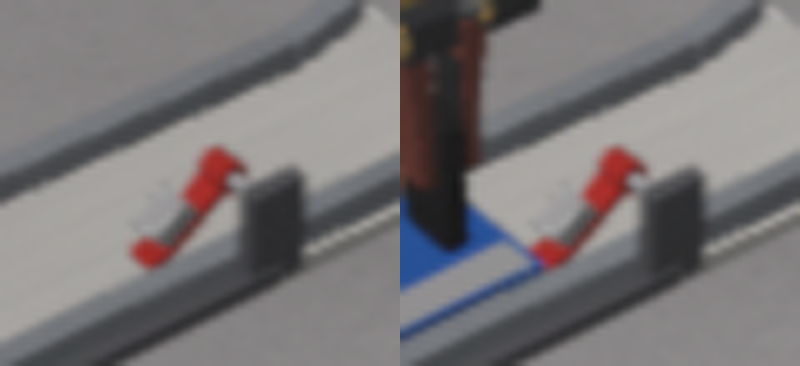

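Run:
```python
from m import *
from red import *
move_l(D(.0857,.001,.0752),speed=.01); hold(.3); S(); print(red(get_image("side")))
move_l(D(.0857,.001,.0749),speed=.01); hold(.1); S("down")
x=.0857
while x>.0790:
    x-=.001; move_l(D(x,.001,.0749),speed=.015); hold(.05); s=S("%.4f"%x)
    if s["ft_force"][:2]@EX>-1: break
g=get_image("side"); print(red(g)); crop(g,225,200,425,350,4,"pics/s9c.png")
```

```text
t30.9 dock x0.0851 y0.0010 z0.0753 F dock x-6.1 y1.2 z-3.8 gap0.0138 M [-1.43  0.39  0.1 ]
(43, np.float64(319.16), np.float64(274.33), np.int64(284))
down t31.3 dock x0.0851 y0.0010 z0.0753 F dock x-7.3 y1.3 z-2.5 gap0.0140 M [-1.38  0.54  0.09]
0.0847 t31.6 dock x0.0843 y0.0010 z0.0752 F dock x-7.0 y1.3 z-3.1 gap0.0139 M [-1.28  0.46  0.15]
0.0837 t31.9 dock x0.0834 y0.0010 z0.0752 F dock x-6.0 y1.8 z-3.1 gap0.0140 M [-1.18  0.42  0.08]
0.0827 t32.2 dock x0.0825 y0.0010 z0.0752 F dock x-4.5 y1.7 z-3.0 gap0.0139 M [-1.17  0.39  0.07]
0.0817 t32.5 dock x0.0815 y0.0010 z0.0752 F dock x-5.3 y1.1 z-3.4 gap0.0137 M [-1.07  0.44  0.05]
0.0807 t32.8 dock x0.0806 y0.0010 z0.0751 F dock x-4.3 y0.8 z-3.2 gap0.0139 M [-1.04  0.38  0.09]
0.0797 t33.1 dock x0.0796 y0.0009 z0.0751 F dock x-5.3 y0.6 z-2.2 gap0.0140 M [-0.98  0.44  0.09]
0.0787 t33.4 dock x0.0787 y0.0009 z0.0751 F dock x-4.4 y2.7 z-2.8 gap0.0139 M [-0.83  0.39  0.15]
(38, np.float64(320.13), np.float64(273.16), np.int64(283))
```

View pics/s9c.png

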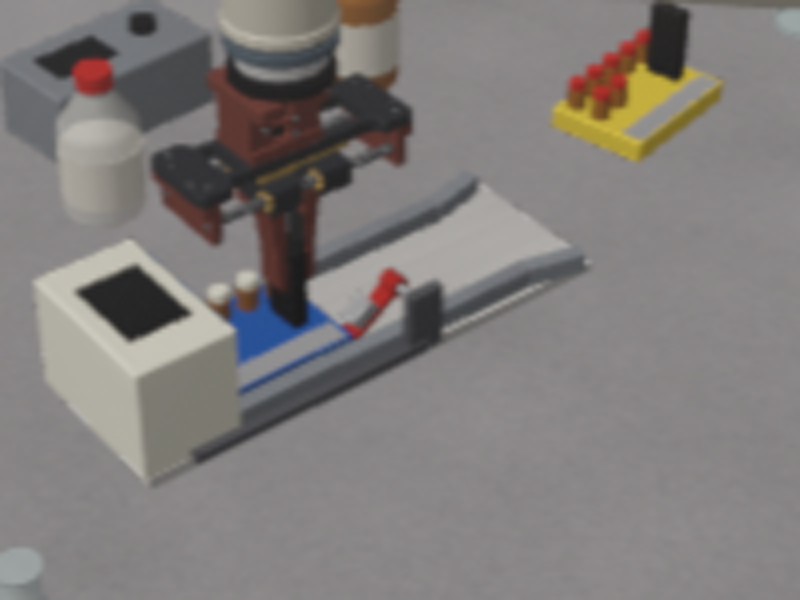

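Run:
```python
from m import *
from red import *
gripper_open(); S("open"); hold(.2)
move_l(D(.0787,.001,.17),speed=.06); S("up")
move_to(D(-.10,.10,.30),q(TH)); hold(.5); S()
for n in ("side","top"):
    g=get_image(n); cv2.imwrite(f"pics/{n}10.png",g["frame"]); np.savez(f"pics/{n}10.npz",**g)
    if n=="side": print(red(g)); crop(g,225,200,425,350,4,"pics/s10c.png")
    else: crop(g,180,225,370,315,4,"pics/t10c.png")
```

```text
open t34.6 dock x0.0787 y0.0010 z0.0749 F dock x0.5 y-0.1 z0.2 gap0.0882 M [-0.02 -0.01  0.03]
up t36.6 dock x0.0787 y0.0012 z0.1695 F dock x-0.7 y0.4 z0.6 gap0.0874 M [ 0.01  0.01 -0.02]
 t38.0 dock x-0.0998 y0.0999 z0.2998 F dock x-0.3 y-1.2 z-0.0 gap0.0879 M [ 0.06  0.02 -0.02]
(37, np.float64(320.05), np.float64(273.16), np.int64(283))
```

View pics/s10c.png

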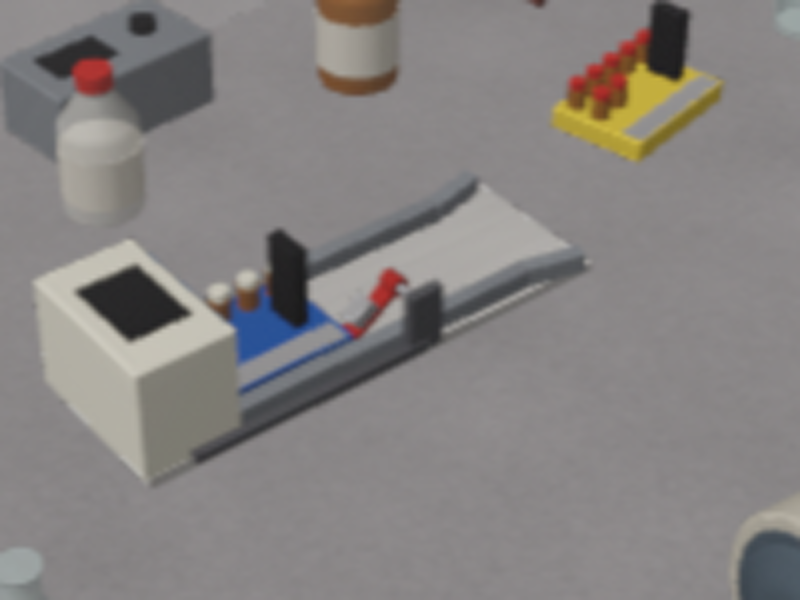

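View pics/top10.png

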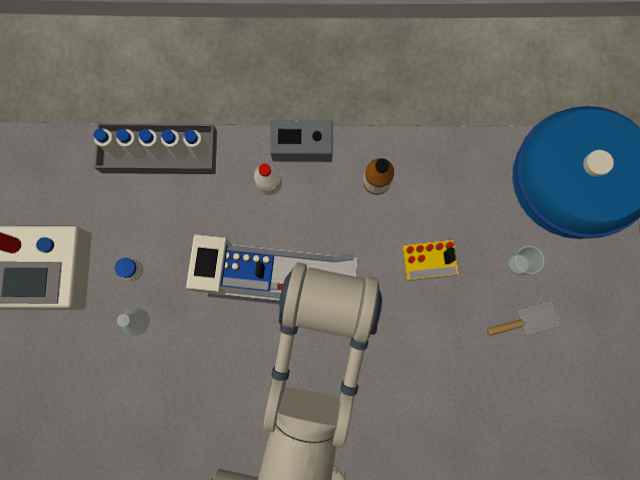

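View pics/t10c.png

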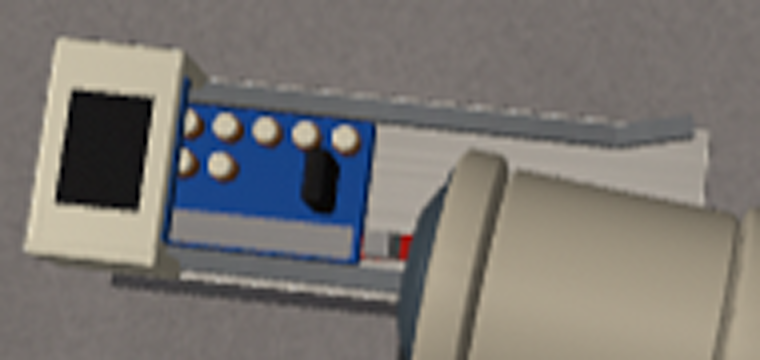

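Run:
```python
from dock import *
g=dict(np.load("pics/top10.npz"))
hsv=cv2.cvtColor(g["frame"],cv2.COLOR_BGR2HSV); m=cv2.inRange(hsv,(105,120,60),(130,255,255))
ys,xs=np.nonzero(m); s=(xs>224)&(xs<275)&(ys>250)&(ys<292); ys,xs=ys[s],xs[s]
P=depthpt(g,np.c_[xs,ys]); P=P[abs(P[:,2]-.03)<.007]; d=todock(P); A=np.c_[d,np.ones(len(d))]
print("top plane",np.linalg.lstsq(A,P[:,2],rcond=None)[0],np.median(P[:,2]),len(P))
print("rear edge",todock(onz(g,[cr(376,124),cr(358,264)],.03)).round(4))
```

```text
upper [0.09960986 0.58073649] 0.00013830056774615705 lower [0.10017433 0.48750138] 0.0001391488351344335 cam [ 0.37469825 -0.0412589   1.426734  ]
lower if z=.01 [0.10017433 0.48874267]
upper if z=.026 [0.09960986 0.57845599]
mid [0.0998921  0.53411893] width 0.09274530732656064
lip [-0.10272478 -0.06651359]
lip [ 0.5221171  -0.12014796] yaw 84.29552820870377 origin [0.53802069 0.03905969]
top plane [-0.00108119  0.00428888  0.0289704 ] 0.028746036311577794 788
rear edge [[ 0.0506 -0.0427]
 [ 0.051   0.0465]]
```

Run:
```python
from m import *
from red import *
print(red(get_image("side"))); S(); job_done()
```

```text
(37, np.float64(320.05), np.float64(273.16), np.int64(283))
 t38.2 dock x-0.1000 y0.1000 z0.3000 F dock x-0.1 y0.1 z0.9 gap0.0880 M [ 0.08  0.   -0.01]
the job is handed in; nothing more can be done
```

The blue rack is in the dock and latched, the gripper has let go, and the job was handed in at 38.2 s of the 72 s allowed. `job_done()` gives no verdict, so this rests on my own checks.

**What I did:** I gripped the rack by its handle, lowered it at the flared open end of the slideway, and slid it in until its front edge lifted the red catch. I then pushed against the buffer in small steps, stopping to check forces and pictures. The wrist read at most about 7 N along the slide. When the camera showed the catch drop, I pushed about 0.3 mm further, eased the rack back roughly 6 mm towards the catch, and opened the gripper. The arm then moved clear.

**Final checks:**

| Check | Result |
|---|---|
| Rack position along the dock | rear edge about 51 mm, origin about 116 mm (allowed 105–152 mm) |
| Off the centre line | about 2 mm (limit 6 mm), read from hand-picked edge pixels; the guides allow only about 1.5 mm |
| Tilt | about 0.004 rad (limit 0.04 rad) |
| Rack underside above the bench | about 9 mm (allowed 7–12.5 mm) |
| Wrist forces after release | close to zero |
| Other objects | no visible movement by eye; not measured |

**Two weaker points:**
- **Catch angle:** it was judged from pictures only. When it fell, it matched its starting position to within 1 pixel. After I eased the rack back, the rack hid part of the tip, so the last reading came out 1 pixel off (bottom row 283 against 284).
- **Sideways position:** before the rack entered the guides, the wrist and top cameras disagreed by about 2 mm. I corrected by the wrist camera and the guides took up the rest, with a side force of about 4 N at most.

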